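# Pack a flange plate in its sealing nest and hold it flush

## Robot

A 7-joint arm with a two-finger parallel gripper is mounted at the origin on the work surface. World frame = base frame: x ahead of the robot, y to its left, z up, the work surface at z = 0. Lengths are in m, angles in rad, forces in N, time in s.
With the tool pointing down it reaches from about 0.425 to 0.925 m from the base axis. Payload 6.8 kg.
Tool frame: the origin (TCP) lies midway between the tips of the shut fingers; the grasp point (between the pads) lies 19 mm behind it; z points along the fingers, y is the line along which they close (so a half turn about z gives the same grasp; the last joint's range is limited). The gripper opens to 85 mm and grips with 20 to 120 N. Pads are 22 mm wide; open, the fingers measure 114 mm over their backs; the gripper's body (76 mm by 85 mm) begins 54 mm behind the grasp point. The pads swing forward as they close: fully open they stand 13 mm farther back than shut.
Start: joints at [1.145, 0.477, 0.022, 1.555, -0.011, 1.109, -0.083], TCP at [0.211, -0.641, 0.231] pointing down, gripper open.
Joint ranges: [-2.96, 2.96], [-0.34, 2.1], [-1.41, 1.46], [0.24, 2.44], [-1.37, 4.51], [0.17, 1.92], [-2.96, 2.96]. Speed limits (rad/s): [2.39, 2.39, 3.14, 3.14, 3.14, 3.14, 3.14].

## Interface

Orientations are given as a rotation vector (axis times angle).
In Python, from bench import get_obs, grab_frame, camera_params, r gives the robot as it stands.
- The arm moves only by the shell command python3 -m jog 'ROWS' [FORCE]. ROWS is JSON, a list of rows, each an object of numbers: "rx", "ry", "rz": the turn, a rotation vector about the world's x, y, z scaled (see below); "x", "y", "z": the shift along the world's x, y, z scaled (see below); "jaw": the opening, from -1 (shut) to 1 (fully open). In form: [{"rx": .., "ry": .., "rz": .., "x": .., "y": .., "z": .., "jaw": ..}, ...]. A call has 1 to 8 rows; each row shifts and turns the commanded pose from where the row before left it; what a row does not reach is not made up. The controller multiplies each number of a shift by 60 mm and each number of a turn by 10 degrees. A row lasts 1/8 s, in which the tool goes at most 62.5 mm and 10.7 degrees, less where a joint would pass 70% of its speed; a pose out of reach is approached as far as the arm can. A call with a number of a shift or a turn outside -1 to 1 is refused whole. A call with a gripper value outside its range is refused whole. The fingers move at their own pace and stop on an object; FORCE is the grip in N (left out, the last holds). Time passes only in rows, so rows that do not move let the fingers close. It gives the time, the measured TCP pose, the force, the opening and the grip force at its end, in the units of the state.
- get_obs(): the state, without advancing time (a new reading comes with each control period).
- grab_frame(name): name is "side" or "top"; returns the picture (400x640x3 uint8, red, green, blue); there is no depth.
- camera_params(name): a dict with "fx", "fy", "cx", "cy" (pixels), "R" (3x3) and "t" (3): a world point X has camera coordinates R X + t. Camera axes: x right, y down, z forward; pixel columns grow to the right and rows downward; lengths in m; the calibration is good to about 2 mm. A picture is of the moment at which its call begins. camera_params takes no time and is no camera call.
- r.hand_in(): hands the job in; it is judged then, once.
The state is a dict: "clock": time; "joints": joint angles; "qvel": joint speeds; "tau": joint torques, N m; "tcp_pos": TCP position; "orientation": TCP orientation; "contact_force": force on the tool from outside, world axes, zero at the start; "moment": the same for the moment, N m; "grip_width": finger opening in m; "gripper_force": force on a finger pad.
Only numpy, scipy, OpenCV 4.12 (cv2) and the standard library are available. Lean on these libraries where they do the work, as an engineer would, in place of code of your own. Each camera call takes 0.05 s, during which the arm holds its last target. There are 200 camera calls.

## Task

The loose stainless plate sits proud on the sprung bed of the nest on the small orange base plate, with a gap at each end. Take the slim packing piece, slide it upright all the way down into whichever end gap is wide enough for it, and let go of it; only then press the plate down with the fingers until its top is flush with the aluminium rails, and finish while still holding it pressed there. Leave the thicker packing piece and the other things on the bench where they are.

Things in the scene. Friction and masses are not known exactly. Their poses are not given: they have to be found in the camera images.
- nest: Fixed nest: orange base plate 110 (x) x 230 (y) x 10 mm on the bench, two aluminium rails along y, 12 mm wide, inner faces at x = +-32 mm, tops 30 mm above the bench (flush level). Origin: centre of the underside. Between the rails, along y: end stop, gap, plate, gap, end stop. The gaps are 64 mm long in x and go down to the base plate, 10 mm above the bench (20 mm below the rail tops).
- stop_short: Fixed aluminium end stop between the rails, 63 (x) x 29 (y) x 20 mm, on the base plate, top level with the rails, at the +y or the -y end, centred 75 mm from the nest's centre. Origin: centre of its underside, axes parallel to the nest's. The gap between it and the plate is the wide one, 14 to 17 mm.
- stop_long: The end stop at the other end, 63 (x) x 45 (y) x 20 mm, also centred 75 mm from the nest's centre. Origin: centre of its underside. The gap between it and the plate is only 6 to 9 mm, too narrow for the packing piece.
- plate: Loose stainless plate 60 (x) x 90 (y) x 14 mm, four dark bolt holes marked at its corners, about 0.25 kg, lying on the sprung bed between the rails (2 mm free each side), free to slide a few mm along the nest. Origin: centre of its underside, z up. At the start its underside is 22 mm and its top 36 mm above the bench.
- plate_top (a point): Centre of the plate's top face, the place to press: 36 mm above the bench at the start, 30 mm when flush.
- bed (a joint): Travel of the sprung black bed under the plate (m): 0 = up (plate 6 mm proud of the rails), 0.006 = fully down on its solid stop (plate flush). With the plate on it, a push of about 2 N starts it moving and about 6 N brings it fully down; it springs back when let go.
- spacer: Slim dark-steel packing piece, loose, 0.2 kg, standing upright left or right of the nest. Blade 44 (x) x 12 (y) mm, 32 mm high, above it a narrower tab 28 (x) x 12 (y) mm up to a total height of 66 mm; the lowest 5 mm are 9 mm thick as a lead-in. Origin: centre of its underside; z up, y through its 12 mm thickness. Grip the tab across its thickness.
- spacer_thick: Bystander, leave alone: packing piece of the same outline but 26 mm thick (y), standing on the other side of the nest. Origin: centre of its underside.
- fitting: Bystander: brass fitting, 28 mm diameter, 40 mm high. Origin: centre of its underside.
- jar: Bystander: small jar, 52 mm diameter, 75 mm high. Origin: centre of its underside.
- gauge: Bystander: black dial gauge lying on its back, 90 mm diameter, 30 mm high, with a brass stem 35 mm long pointing to its -x. Origin: centre of its underside.
- wrench: Bystander: wrench lying flat along its x. Origin: underside, near the middle.
- screwdriver: Bystander: screwdriver lying along its x. Origin: underside, near the middle.
- collar: Bystander: steel collar, 44 mm diameter, 14 mm high. Origin: centre of its underside.
- plug: Bystander: black plug, 32 mm diameter, 30 mm high. Origin: centre of its underside.
Things that resemble listed ones, but are neither listed nor needed, are in the scene too. Leave any red look-alike of the spacer alone.

How it is judged:
On the way:
1. the slim packing piece stands fully down in the wide gap and is let go, the plate still proud (horizontal distance between spacer and stop_short between 0.016 and 0.03 m and horizontal distance between spacer and plate between 0.045 and 0.068 m and z of spacer in the frame of nest between 0.007 and 0.0135 m and x of spacer in the frame of nest between -0.014 and 0.014 m and angle between spacer's own z axis and vertical below 0.15 rad and contact force between the fingers and spacer below 0.3 N and value of joint bed below 0.003 m), for 0.2 s.
At the end, for the whole second after the job is handed in: Slim packing piece upright (0.15 rad) on the floor of the wide gap (within 3.5 mm), between short stop and plate, untouched by the fingers; fingers press the plate with over 1.5 N, bed down over 4.5 mm, plate level (0.06 rad) with its top within about 2 mm of the rail tops (horizontal distance between spacer and stop_short between 0.016 and 0.03 m and horizontal distance between spacer and plate between 0.045 and 0.068 m and z of spacer in the frame of nest between 0.007 and 0.0135 m and x of spacer in the frame of nest between -0.014 and 0.014 m and angle between spacer's own z axis and vertical below 0.15 rad and contact force between the fingers and spacer below 0.3 N and value of joint bed above 0.0045 m and z of plate_top in the frame of nest between 0.0275 and 0.032 m and angle between plate's own z axis and vertical below 0.06 rad and contact force between the fingers and plate above 1.5 N); the arm keeps its last pose, push and grip.
It fails at once if the thicker packing piece or another bystander is moved by more than 30 mm (distance of any of spacer_thick, fitting, jar, gauge, wrench, screwdriver, collar, plug from where it was at the start of the episode above 0.03 m).
It also fails if it takes over 56 s, if anything falls off the work surface, if the arm or the gripper's body presses on something with over 40 N, if the wrist force passes 120 N, or if a joint passes its speed limit or range.

## Working session

There is one attempt and no reset: what is moved stays moved. The work goes in short steps, Python scripts to look and compute and a shell command to move; the robot and the scene stay as the last step left them, time stands still between calls to the robot, and variables do not carry over. Pictures are saved under pics/ and viewed, at most 10 in all, crops included, and the job is handed in when it is done.

```bash
mkdir -p pics; python3 - <<'E'
from bench import *
import cv2,numpy as np
for n in("side","top"):
    f=grab_frame(n); cv2.imwrite(f"pics/{n}0.png",cv2.resize(f[:,:,::-1],(800,500)))
    np.save(f"pics/{n}0.npy",f)
    p=camera_params(n); print(n,{k:np.round(v,3).tolist() for k,v in p.items()})
o=get_obs();print(o)
E
```

```text
side {'fx': 399.231, 'fy': 399.231, 'cx': 311.891, 'cy': 197.283, 'R': [[-0.895, -0.446, -0.002], [-0.253, 0.512, -0.821], [0.367, -0.734, -0.571]], 't': [0.495, 0.171, 0.942]}
top {'fx': 434.146, 'fy': 434.146, 'cx': 308.93, 'cy': 199.387, 'R': [[0.028, -0.999, 0.015], [-0.996, -0.029, -0.089], [0.089, -0.013, -0.996]], 't': [-0.0, 0.54, 1.388]}
{'clock': 0.1, 'joints': array([ 1.14489411,  0.47772487,  0.02239651,  1.55633389, -0.01150316,
        1.10932331, -0.08313349]), 'qvel': array([-0.00060002, -0.0012339 , -0.00010963, -0.00387519,  0.00097524,
       -0.0020037 ,  0.00043556]), 'tau': array([ 4.26368555e-03, -5.97756958e+01,  1.61405772e+00, -2.81952864e+01,
        1.28342558e-02,  5.05405362e-03,  1.73041707e-05]), 'tcp_pos': array([ 0.21071626, -0.64070752,  0.2304269 ]), 'orientation': array([-3.10043892e+00, -4.96752588e-01,  6.32398760e-04]), 'contact_force': array([ 0.30516655, -0.54445169,  0.26510862]), 'moment': array([-0.03421828, -0.04767321,  0.01563158]), 'gripper_force': 0.0, 'grip_width': 0.08562485378506335}
```

View pics/side0.png

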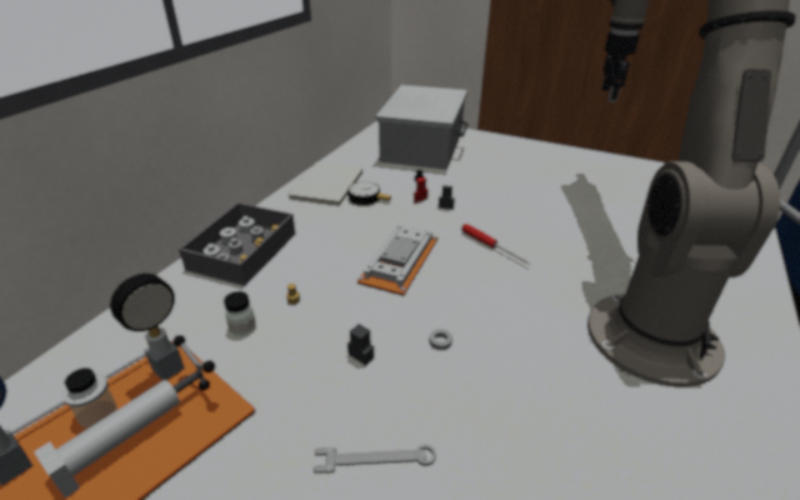

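View pics/top0.png

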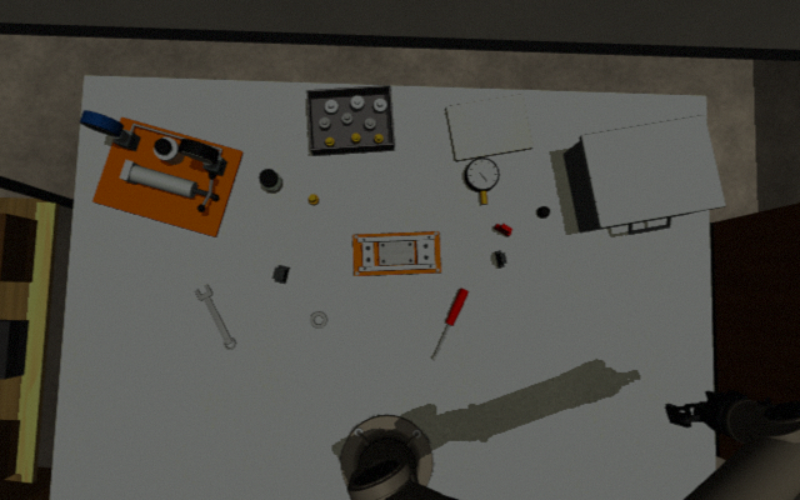

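The side view shows the nest at (400,258), dark pieces at (447,197) and (361,344), a red one at (421,188) and the plug at (419,176). In the top view the nest is at (397,254), dark pieces at (499,259) and (281,273), red at (502,229), plug at (543,212). 

Candidates for the slim spacer: dark (499,259), dark (281,273), red look-alike (502,229), round plug (543,212). A close crop will settle it.

```bash
python3 - <<'E'
import cv2,numpy as np
t=np.load("pics/top0.npy")[:,:,::-1];s=np.load("pics/side0.npy")[:,:,::-1]
def c(im,x,y,w,h,W,H): return cv2.resize(im[y:y+h,x:x+w],(W,H),interpolation=cv2.INTER_CUBIC)
a=np.hstack([c(t,385,170,50,50,266,300),c(t,205,195,40,45,266,300),c(t,277,180,80,45,266,300)])
b=np.hstack([c(s,325,130,50,50,266,300),c(s,265,245,50,56,266,300),c(s,280,170,75,70,266,300)])
im=cv2.convertScaleAbs(np.vstack([a,b]),alpha=1.6)
cv2.imwrite("pics/crop.png",im)
E
```

```text
(no output)
```

View pics/crop.png

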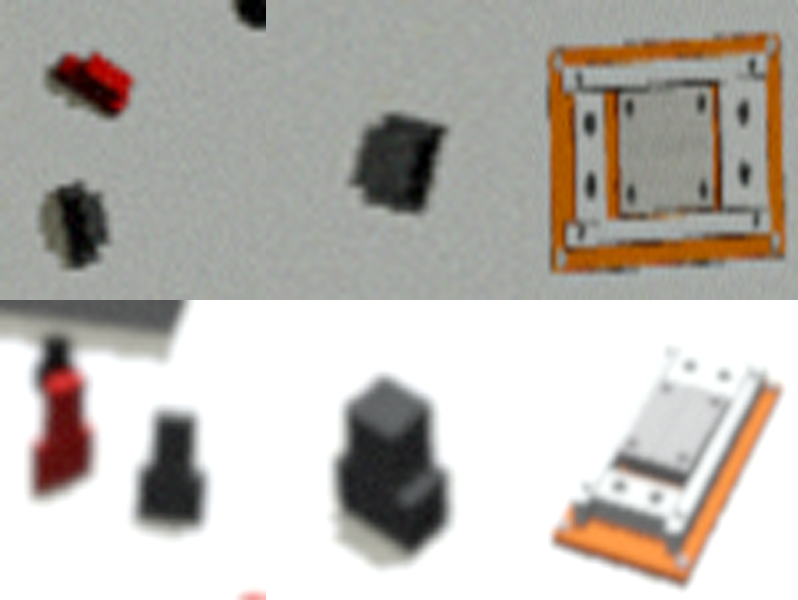

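The crop shows the -y dark piece, top px (499,259)/1.25, is slim and the +y one is thick; the red piece is a decoy. The wide gap, with more orange showing, is on the left (+y) side of the plate.

```bash
cat > h.py <<'E'
import numpy as np,cv2
from bench import *
P={n:camera_params(n) for n in("side","top")}
def ray(n,uv):
    p=P[n];R=np.array(p["R"]);t=np.array(p["t"])
    d=np.array([(uv[0]-p["cx"])/p["fx"],(uv[1]-p["cy"])/p["fy"],1.])
    return -R.T@t,R.T@d
def plane(n,uv,z):
    c,d=ray(n,uv);return c+d*(z-c[2])/d[2]
def tri(a,b):
    c1,d1=ray("side",a);c2,d2=ray("top",b)
    s=np.linalg.lstsq(np.c_[d1,-d2],c2-c1,rcond=None)[0]
    p,q=c1+d1*s[0],c2+d2*s[1];return (p+q)/2,np.linalg.norm(p-q)
def proj(n,X):
    p=P[n];c=np.array(p["R"])@X+np.array(p["t"]);return np.array([p["fx"]*c[0]/c[2]+p["cx"],p["fy"]*c[1]/c[2]+p["cy"]])
def rectcorners(n,f,box):
    x,y,w,h=box;k=8
    c=cv2.resize(f[y:y+h,x:x+w],None,fx=k,fy=k,interpolation=cv2.INTER_CUBIC)
    hsv=cv2.cvtColor(c,cv2.COLOR_RGB2HSV)
    m=cv2.inRange(hsv,(3,120,60),(25,255,255))
    ct=max(cv2.findContours(m,cv2.RETR_EXTERNAL,cv2.CHAIN_APPROX_NONE)[0],key=cv2.contourArea)
    return (cv2.convexHull(ct)[:,0]+.5)/k-.5+[x,y]
E
python3 - <<'E'
from h import *
t=np.load("pics/top0.npy");s=np.load("pics/side0.npy")
np.set_printoptions(linewidth=200,precision=4,suppress=True)
for n,f,b in(("top",t,(275,178,85,48)),("side",s,(280,170,80,70))):
    h=rectcorners(n,f,b)
    w=np.array([plane(n,p,.01)[:2] for p in h])
    r=cv2.minAreaRect((w*1000).astype(np.float32));print(n,"nest",r)
print("top gray");print(cv2.cvtColor(t,cv2.COLOR_RGB2GRAY)[198:218,389:412])
print("side gray");print(cv2.cvtColor(s,cv2.COLOR_RGB2GRAY)[144:172,346:368])
print("top nest row R-B, through plate centre");
for v in (202,203,204): print((t[v,285:352].astype(int)[:,0]-t[v,285:352,2]))
E
```

```text
top nest ((530.8892822265625, -11.726966857910156), (109.10962677001953, 230.0625), 4.000753402709961)
side nest ((523.4172973632812, 94.58148193359375), (104.81712341308594, 32.47349548339844), 3.903015613555908)
top gray
[[102 104 103 105  99 106 103 105 104 107 104 104 104 104 102 103 105 104 105 104 104 101 103]
 [104 105 101 107 103 105 105 104 103 103  99 101 104 104 107 103 102 101 101 105 105 103 105]
 [106 106 102 102 105 104 102 100  97  84  62  71  95 105 106 103 104 107 105 104 105 104 105]
 [105 103 103 105  98  98  75  41  38  36  32  52  84  99  96 101 103 100 106 106 107 104 103]
 [107 104 106 104  84  60  43  19  23  27  25  24  48  58  60  86 105 103 104 105 101 102 102]
 [103 104 103 100  76  59  47  18   9   9   4  24  33  29  50  88 105 103 100 106 107 103 107]
 [103 105 102  86  62  55  51  31   1   3   6  25  32  31  34  79 102 102 103 102 103 102 102]
 [106 106 105  82  59  59  56  40  11   4   4  14  23  33  33  60  91 108 106 104 106 104 104]
 [104 108 102  81  61  57  61  39   7   8   0   2  22  30  31  51  88 103 103 102 104 104 104]
 [105 105 104  83  63 
[... 3734 characters left out ...]
   4   6   3   5   3   3   5   4   5   5   2   2   5   2   7   4   2   5  48  82  26
  -3   0   0   1  -1   0   0   1   1  -1   0   2  -2  28  89 108 105 102]
[107 108 105 107  71  10  -1  -1   0   1   2  -1   1  14  59 105 106  82  15   2   5   5   3   2   3   2   5   4   3   4   7   6   4   4   6   5   4   4   4   4   7   2   1   4   1   5  46  83  25
   2  -1   0   0   0  -2   2  -1   0   1   0  -2  -1  17  80 106 106  98]
[106 105 104 104  73  11  -2  -1   1   0  -1   0  -2  14  59 105 105  83  20   2   4   4   4   2   2   1   2   4   6   5   4   3   3   5   6   7   6   6   3   2   5   6   5   4   5   4  44  80  36
   2   0   0   0   0  -1   0  -2  -1   0  -1  -2   1  25  78 105 107  97]
```

```bash
python3 - <<'E'
from h import *
np.set_printoptions(precision=4,suppress=True)
# spacer: edges on planes
L=[plane("top",p,0.) for p in((396.0,204),(396.6,207),(397.3,209),(397.9,212))]
Rr=[plane("top",p,.066) for p in((403.4,203),(404.0,205),(404.3,207),(404.8,209))]
for e in(L,Rr):
    e=np.array(e);k=np.polyfit(e[:,0],e[:,1],1);print("yaw",np.degrees(np.arctan(k[0])),e.mean(0))
c=plane("top",(402.2,206.7),.066);print("top centre",c,"->side",proj("side",c))
print(tri((357.4,148.8),(402.2,206.7)))
print("side base axis",plane("side",(357.4,166.),0), proj("top",np.r_[c[:2],0]))
# nest
a=np.radians(4.);N=np.array([.5309,-.0117]);X=np.array([np.cos(a),np.sin(a)]);Y=np.array([-X[1],X[0]])
for u,z in((289.1,.03),(298.85,.03),(302.45,.036),(331.0,.036),(333.1,.03),(347.6,.03)):
    print(u,(plane("top",(u,203),z)[:2]-N)@Y)
print("target",N+.0532*Y)
# heights check: nest base corner hull in side
s=np.load("pics/side0.npy");h=rectcorners("side",s,(280,170,80,70))
for sx in(1,-1):
  for sy in(1,-1):print(sx,sy,proj("side",np.r_[N+sx*.055*X+sy*.115*Y,.01]))
print(h[h[:,1].argmax()],h[h[:,0].argmin()],h[h[:,0].argmax()])
E
```

```text
yaw 14.351373455468819 [ 0.5216 -0.2776  0.    ]
yaw 13.220938560474814 [ 0.5236 -0.286   0.066 ]
top centre [ 0.5212 -0.2799  0.066 ] ->side [358.9296 148.5403]
(array([ 0.5236, -0.2794,  0.0646]), np.float64(0.004886953857664048))
side base axis [ 0.5221 -0.2799  0.    ] [397.6327 208.1363]
289.1 0.09073534367403538
298.85 0.05923474815389631
302.45 0.04762048859907008
331.0 -0.044372305595375194
333.1 -0.05159337103028563
347.6 -0.09859423530238526
target [0.5272 0.0414]
1 1 [285.889  223.7112]
1 -1 [317.7632 181.0082]
-1 1 [324.2137 233.7974]
-1 -1 [351.4779 188.4171]
[321.9375 234.9375] [286.4375 224.8125] [323.3125 232.8125]
```

```bash
python3 -m jog '[{"x":0.5,"y":0.6,"z":-0.1,"rz":-0.1,"jaw":1},{"x":0.5,"y":0.6,"z":-0.1,"rz":-0.1,"jaw":1},{"x":0.5,"y":0.6,"z":-0.1,"rz":-0.1,"jaw":1},{"x":0.5,"y":0.6,"z":-0.1,"rz":-0.1,"jaw":1},{"x":0.5,"y":0.6,"z":-0.1,"rz":-0.1,"jaw":1},{"x":0.5,"y":0.6,"z":-0.1,"jaw":1},{"x":0.5,"y":0.6,"z":-0.1,"jaw":1},{"x":0.5,"y":0.6,"z":-0.1,"jaw":1}]'
python3 -m jog '[{"x":0.5,"y":0.6,"z":-0.1,"jaw":1},{"x":0.5,"y":0.5,"z":-0.1,"jaw":1},{"jaw":0.2},{"jaw":0.2}]' 40; python3 -c "
from bench import *
print(get_obs()['orientation'])"
```

```text
[-3.10043892e+00 -4.96752588e-01  6.32398760e-04]validation failed for argument at $[0]...
validation failed for argument at $[0]...
```

```bash
python3 -m jog '[{"rx":0,"ry":0,"rz":-0.1,"x":0.5,"y":0.6,"z":-0.1,"jaw":1},{"rx":0,"ry":0,"rz":-0.1,"x":0.5,"y":0.6,"z":-0.1,"jaw":1},{"rx":0,"ry":0,"rz":-0.1,"x":0.5,"y":0.6,"z":-0.1,"jaw":1},{"rx":0,"ry":0,"rz":-0.1,"x":0.5,"y":0.6,"z":-0.1,"jaw":1},{"rx":0,"ry":0,"rz":-0.1,"x":0.5,"y":0.6,"z":-0.1,"jaw":1},{"rx":0,"ry":0,"rz":0,"x":0.5,"y":0.6,"z":-0.1,"jaw":1},{"rx":0,"ry":0,"rz":0,"x":0.5,"y":0.6,"z":-0.1,"jaw":1},{"rx":0,"ry":0,"rz":0,"x":0.5,"y":0.6,"z":-0.1,"jaw":1}]'
```

```text
clock: 1.1
tcp_pos: [0.4515, -0.3518, 0.1828]
orientation: [-3.12, -0.361, 0.001]
contact_force: [0.8, -0.6, 0.6]
grip_width: 0.0855
gripper_force: 0.0
```

```bash
python3 -m jog '[{"rx":0,"ry":0,"rz":0,"x":0.5,"y":0.5,"z":-0.3,"jaw":1},{"rx":0,"ry":0,"rz":0,"x":0.5,"y":0.5,"z":-0.3,"jaw":1},{"rx":0,"ry":0,"rz":0,"x":0.1,"y":0.1,"z":-0.2,"jaw":0.3},{"rx":0,"ry":0,"rz":0,"x":0,"y":0,"z":0,"jaw":0.3},{"rx":0,"ry":0,"rz":0,"x":0,"y":0,"z":0,"jaw":0.3}]'
python3 - <<'E'
from h import *
o=get_obs();print(o['tcp_pos'],o['orientation'])
ims=[]
for n in("top","side"):
    f=grab_frame(n);np.save(f"pics/{n}1.npy",f);u=proj(n,o['tcp_pos']);print(n,u)
    x,y=np.int32(u);c=f[y-40:y+40,x-40:x+40,::-1];ims.append(cv2.resize(c,(400,400),interpolation=cv2.INTER_CUBIC))
cv2.imwrite("pics/g1.png",cv2.convertScaleAbs(np.hstack(ims),alpha=1.5))
E
```

```text
clock: 1.72
tcp_pos: [0.516, -0.2889, 0.1356]
orientation: [3.12, 0.358, -0.001]
contact_force: [0.0, -0.5, 0.2]
grip_width: 0.0553
gripper_force: 0.0
[ 0.51596512 -0.28887415  0.13562362] [ 3.12030322e+00  3.57631141e-01 -6.90387007e-04]
top [410.49425593 206.85993724]
side [362.93635774 128.13268889]
```

View pics/g1.png

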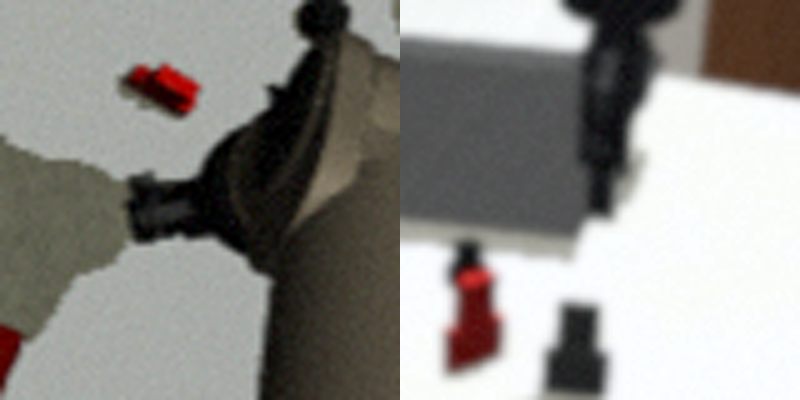

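The crop shows the fingers hanging above the slim piece (side crop: tip (600,212), piece (578,350)), which agrees with the calibration.

```bash
python3 -m jog '[{"rx":0,"ry":0,"rz":0,"x":0.1,"y":0.15,"z":-0.3,"jaw":0.3},{"rx":0,"ry":0,"rz":0,"x":0,"y":0,"z":-0.5,"jaw":0.3},{"rx":0,"ry":0,"rz":0,"x":0,"y":0,"z":-0.5,"jaw":0.3},{"rx":0,"ry":0,"rz":0,"x":0,"y":0,"z":-0.3,"jaw":0.3},{"rx":0,"ry":0,"rz":0,"x":0,"y":0,"z":0,"jaw":0.3}]'
python3 - <<'E'
from h import *
f=grab_frame("side");o=get_obs();u=proj("side",[.522,-.28,.05]);x,y=np.int32(u)
cv2.imwrite("pics/g2.png",cv2.convertScaleAbs(cv2.resize(f[y-35:y+25,x-40:x+40,::-1],(640,480),interpolation=cv2.INTER_CUBIC),alpha=1.5))
E
```

```text
clock: 2.45
tcp_pos: [0.522, -0.2774, 0.0377]
orientation: [-3.119, -0.361, 0.004]
contact_force: [-0.3, -0.1, -0.7]
grip_width: 0.0556
gripper_force: 0.0
```

View pics/g2.png

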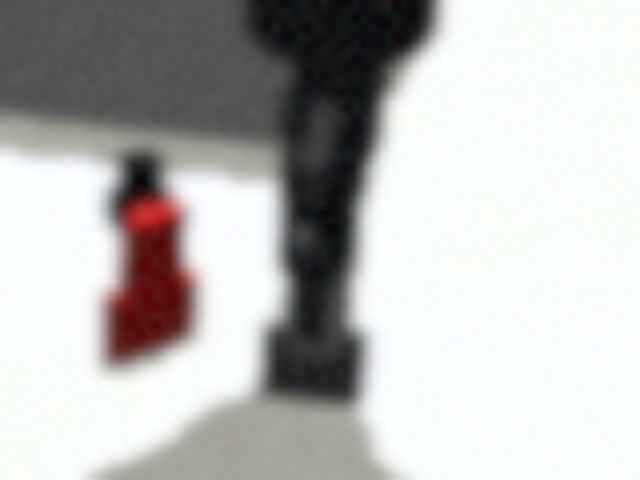

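The fingers straddle the tab, centred on the blade at (315,330). Closing.

```bash
python3 -m jog '[{"rx":0,"ry":0,"rz":0,"x":0,"y":0,"z":0,"jaw":-0.4},{"rx":0,"ry":0,"rz":0,"x":0,"y":0,"z":0,"jaw":-0.6},{"rx":0,"ry":0,"rz":0,"x":0,"y":0,"z":0,"jaw":-1},{"rx":0,"ry":0,"rz":0,"x":0,"y":0,"z":0,"jaw":-1},{"rx":0,"ry":0,"rz":0,"x":0,"y":0,"z":0,"jaw":-1},{"rx":0,"ry":0,"rz":0,"x":0,"y":0,"z":0,"jaw":-1},{"rx":0,"ry":0,"rz":0,"x":0,"y":0,"z":0,"jaw":-1}]' 40
```

```text
clock: 3.38
tcp_pos: [0.5236, -0.2785, 0.0403]
orientation: [3.12, 0.361, 0.002]
contact_force: [-0.5, 0.2, 5.9]
grip_width: 0.0114
gripper_force: 41.7
```

```bash
python3 -m jog '[{"rx":0,"ry":0,"rz":0,"x":0,"y":0,"z":0.2,"jaw":-1},{"rx":0,"ry":0,"rz":0,"x":0,"y":0,"z":0.5,"jaw":-1},{"rx":0,"ry":0,"rz":0,"x":0,"y":0,"z":0.6,"jaw":-1},{"rx":0,"ry":0,"rz":-0.5,"x":0,"y":0.5,"z":0.1,"jaw":-1},{"rx":0,"ry":0,"rz":-0.4,"x":0,"y":0.5,"z":0,"jaw":-1},{"rx":0,"ry":0,"rz":0,"x":0,"y":0.5,"z":0,"jaw":-1},{"rx":0,"ry":0,"rz":0,"x":0,"y":0.5,"z":0,"jaw":-1},{"rx":0,"ry":0,"rz":0,"x":0,"y":0.5,"z":0,"jaw":-1}]'
```

```text
clock: 4.38
tcp_pos: [0.5225, -0.1272, 0.1236]
orientation: [-3.139, -0.115, 0.001]
contact_force: [0.2, 0.4, -2.3]
grip_width: 0.0115
gripper_force: 40.5
```

```bash
python3 -m jog '[{"rx":0,"ry":0,"rz":0,"x":0,"y":0.5,"z":0,"jaw":-1},{"rx":0,"ry":0,"rz":0,"x":0,"y":0.5,"z":0,"jaw":-1},{"rx":0,"ry":0,"rz":0,"x":0,"y":0.5,"z":0,"jaw":-1},{"rx":0,"ry":0,"rz":0,"x":0,"y":0.5,"z":0,"jaw":-1},{"rx":0,"ry":0,"rz":0,"x":0,"y":0.4,"z":0,"jaw":-1},{"rx":0,"ry":0,"rz":0,"x":0,"y":0.2,"z":0,"jaw":-1},{"rx":0,"ry":0,"rz":0,"x":0,"y":0,"z":0,"jaw":-1}]'
```

```text
clock: 5.25
tcp_pos: [0.5228, 0.0282, 0.1234]
orientation: [3.139, 0.117, -0.0]
contact_force: [-0.7, -0.1, -2.0]
grip_width: 0.0116
gripper_force: 40.5
```

```bash
python3 -m jog '[{"rx":0,"ry":0,"rz":0,"x":0.07,"y":0.22,"z":-0.3,"jaw":-1},{"rx":0,"ry":0,"rz":0,"x":0,"y":0,"z":-0.33,"jaw":-1},{"rx":0,"ry":0,"rz":0,"x":0,"y":0,"z":0,"jaw":-1},{"rx":0,"ry":0,"rz":0,"x":0,"y":0,"z":0,"jaw":-1}]'
python3 - <<'E'
from h import *
o=get_obs();ims=[];print(o['tcp_pos'])
for n in("top","side"):
    f=grab_frame(n);np.save(f"pics/{n}3.npy",f)
    x,y=np.int32(proj(n,[.527,.03,.05]));ims.append(cv2.resize(f[y-35:y+35,x-35:x+35,::-1],(400,400),interpolation=cv2.INTER_CUBIC))
    b=o['tcp_pos']-[0,0,.0403];print(n,"crop origin",x-35,y-35,"base proj",proj(n,b))
cv2.imwrite("pics/g3.png",cv2.convertScaleAbs(np.hstack(ims),alpha=1.5))
E
```

```text
clock: 5.75
tcp_pos: [0.5273, 0.0407, 0.0854]
orientation: [3.139, 0.114, -0.0]
contact_force: [0.5, 0.0, -1.9]
grip_width: 0.0112
gripper_force: 40.4
[0.52726079 0.04070199 0.0853533 ]
top crop origin 269 167 base proj [300.90122926 202.3925589 ]
side crop origin 280 166 base proj [313.71577804 205.03292014]
```

View pics/g3.png

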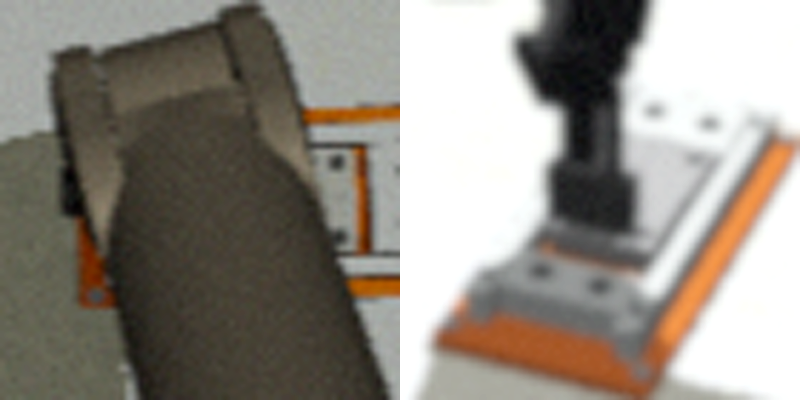

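The side crop shows the blade's lower edge at (593,232), above the gap between stop and plate and agreeing with the projected pose; the top view is hidden by the wrist. Descending gently.

```bash
python3 -m jog '[{"rx":0,"ry":0,"rz":0,"x":0,"y":0.02,"z":-0.15,"jaw":-1},{"rx":0,"ry":0,"rz":0,"x":0,"y":0,"z":-0.1,"jaw":-1},{"rx":0,"ry":0,"rz":0,"x":0,"y":0,"z":-0.05,"jaw":-1},{"rx":0,"ry":0,"rz":0,"x":0,"y":0,"z":0,"jaw":-1}]'; python3 -m jog '[{"rx":0,"ry":0,"rz":0,"x":0,"y":0,"z":-0.05,"jaw":-1},{"rx":0,"ry":0,"rz":0,"x":0,"y":0,"z":-0.04,"jaw":-1},{"rx":0,"ry":0,"rz":0,"x":0,"y":0,"z":0,"jaw":-1}]'
```

```text
clock: 6.35
tcp_pos: [0.5269, 0.0422, 0.0672]
orientation: [3.139, 0.115, -0.001]
contact_force: [0.2, -0.2, -2.5]
grip_width: 0.0116
gripper_force: 40.5
clock: 6.72
tcp_pos: [0.527, 0.0422, 0.062]
orientation: [3.139, 0.115, -0.0]
contact_force: [0.2, -0.3, -1.2]
grip_width: 0.0116
gripper_force: 40.5
```

```bash
python3 -m jog '[{"rx":0,"ry":0,"rz":0,"x":0,"y":0,"z":-0.06,"jaw":-1},{"rx":0,"ry":0,"rz":0,"x":0,"y":0,"z":-0.06,"jaw":-1},{"rx":0,"ry":0,"rz":0,"x":0,"y":0,"z":0,"jaw":-1}]';  python3 -m jog '[{"rx":0,"ry":0,"rz":0,"x":0,"y":0,"z":-0.05,"jaw":-1},{"rx":0,"ry":0,"rz":0,"x":0,"y":0,"z":-0.03,"jaw":-1},{"rx":0,"ry":0,"rz":0,"x":0,"y":0,"z":0,"jaw":-1}]'
```

```text
clock: 7.1
tcp_pos: [0.5268, 0.0421, 0.0545]
orientation: [3.139, 0.115, -0.001]
contact_force: [-0.5, -1.0, -2.2]
grip_width: 0.0112
gripper_force: 40.5
clock: 7.48
tcp_pos: [0.5272, 0.0422, 0.0503]
orientation: [3.139, 0.115, 0.0]
contact_force: [-1.0, -0.9, 0.8]
grip_width: 0.0113
gripper_force: 40.8
```

```bash
python3 -m jog '[{"rx":0,"ry":0,"rz":0,"x":0,"y":0,"z":0,"jaw":-0.4},{"rx":0,"ry":0,"rz":0,"x":0,"y":0,"z":0,"jaw":0},{"rx":0,"ry":0,"rz":0,"x":0,"y":0,"z":0,"jaw":0},{"rx":0,"ry":0,"rz":0,"x":0,"y":0,"z":0,"jaw":0},{"rx":0,"ry":0,"rz":0,"x":0,"y":0,"z":0.3,"jaw":0},{"rx":0,"ry":0,"rz":0,"x":0,"y":0,"z":0.6,"jaw":0},{"rx":0,"ry":0,"rz":0,"x":0,"y":0,"z":0.4,"jaw":0},{"rx":0,"ry":0,"rz":0,"x":0,"y":-0.5,"z":0.2,"jaw":-1}]'
python3 -m jog '[{"rx":0,"ry":0,"rz":0,"x":0,"y":-0.6,"z":0,"jaw":-1},{"rx":0,"ry":0,"rz":0,"x":0,"y":-0.6,"z":0,"jaw":-1},{"rx":0,"ry":0,"rz":0,"x":0,"y":-0.6,"z":0,"jaw":-1},{"rx":0,"ry":0,"rz":0,"x":0,"y":-0.6,"z":0,"jaw":-1},{"rx":0,"ry":0,"rz":0,"x":0,"y":0,"z":0,"jaw":-1}]'
python3 - <<'E'
from h import *
ims=[]
for n in("top","side"):
    f=grab_frame(n);np.save(f"pics/{n}4.npy",f)
    x,y=np.int32(proj(n,[.527,.0,.05]));ims.append(cv2.resize(f[y-40:y+40,x-40:x+40,::-1],(400,400),interpolation=cv2.INTER_CUBIC));print(x-40,y-40)
cv2.imwrite("pics/g4.png",cv2.convertScaleAbs(np.hstack(ims),alpha=1.5))
E
```

```text
clock: 8.48
tcp_pos: [0.5285, 0.0146, 0.1431]
orientation: [-3.138, -0.122, -0.007]
contact_force: [-0.4, -1.2, -0.3]
grip_width: 0.0255
gripper_force: 0.0
clock: 9.1
tcp_pos: [0.527, -0.1355, 0.1414]
orientation: [3.138, 0.107, 0.002]
contact_force: [0.2, 0.2, -0.1]
grip_width: 0.0001
gripper_force: 0.0
273 162
280 155
```

View pics/g4.png

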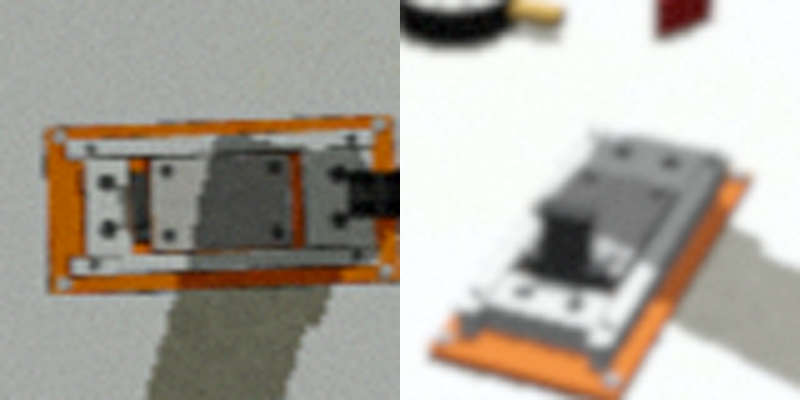

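The slim piece sits in the left gap at (140,207) in the top crop, upright and clear of the fingers. In the side crop it is down between stop and plate at (565,240).

```bash
python3 - <<'E'
from h import *
print(tri((313,196.6),(301,203.4)),proj("side",[.527,.0422,.076]),proj("top",[.527,.0422,.076]))
# plate ends in the top view, row 203
t=np.load("pics/top4.npy");print(t[203,294:338].astype(int)@[1,0,-1], t[203,294:338,1])
E
python3 -m jog '[{"rx":0,"ry":0,"rz":0,"x":0.07,"y":0.5,"z":0,"jaw":-1},{"rx":0,"ry":0,"rz":0,"x":0,"y":0.6,"z":-0.1,"jaw":-1},{"rx":0,"ry":0,"rz":0,"x":0,"y":0.6,"z":-0.2,"jaw":-1},{"rx":0,"ry":0,"rz":0,"x":0,"y":0.3,"z":-0.2,"jaw":-1},{"rx":0,"ry":0,"rz":0,"x":0,"y":0,"z":-0.5,"jaw":-1},{"rx":0,"ry":0,"rz":0,"x":0,"y":0,"z":-0.3,"jaw":-1},{"rx":0,"ry":0,"rz":0,"x":0,"y":0,"z":0,"jaw":-1}]'
```

```text
(array([0.52503223, 0.04154917, 0.07362939]), np.float64(0.007112505212653176)) [313.55996887 195.92646041] [300.38937797 201.65122271]
[ 0 -1  1  3 11 14 -1  3 13  7  4  3  3  2  5  4  1  1  3  4  0  3  3  2
  2  3  3  1  0  1  3  4  2  1  0  1  2 37 71 36  3  0  0  1] [111 113 110  89  59  43  38  28  38  78 101 100  98  95  99 100  97  97
  74  48  48  47  47  47  45  49  49  48  49  47  46  51  49  47  48  47
  50  37  31  29  55  68  70  67]
clock: 10.07
tcp_pos: [0.5303, -0.0102, 0.0614]
orientation: [-3.139, -0.119, 0.004]
contact_force: [-0.4, -0.5, 0.5]
grip_width: 0.0001
gripper_force: 0.0
```

```bash
python3 -m jog '[{"rx":0,"ry":0,"rz":0,"x":0,"y":0,"z":-0.2,"jaw":-1},{"rx":0,"ry":0,"rz":0,"x":0,"y":0,"z":-0.15,"jaw":-1},{"rx":0,"ry":0,"rz":0,"x":0,"y":0,"z":-0.1,"jaw":-1},{"rx":0,"ry":0,"rz":0,"x":0,"y":0,"z":-0.05,"jaw":-1},{"rx":0,"ry":0,"rz":0,"x":0,"y":0,"z":0,"jaw":-1},{"rx":0,"ry":0,"rz":0,"x":0,"y":0,"z":0,"jaw":-1}]'; python3 -m jog '[{"rx":0,"ry":0,"rz":0,"x":0,"y":0,"z":-0.05,"jaw":-1},{"rx":0,"ry":0,"rz":0,"x":0,"y":0,"z":0,"jaw":-1},{"rx":0,"ry":0,"rz":0,"x":0,"y":0,"z":0,"jaw":-1}]'
```

```text
clock: 10.82
tcp_pos: [0.5313, -0.0118, 0.0324]
orientation: [3.139, 0.115, 0.0]
contact_force: [-1.8, -0.7, 4.7]
grip_width: 0.0
gripper_force: 1.8
clock: 11.2
tcp_pos: [0.5314, -0.0118, 0.0301]
orientation: [3.139, 0.115, 0.0]
contact_force: [-4.9, 0.4, 14.5]
grip_width: 0.0
gripper_force: 7.2
```

```bash
python3 -m jog '[{"rx":0,"ry":0,"rz":0,"x":0,"y":0,"z":0,"jaw":-1},{"rx":0,"ry":0,"rz":0,"x":0,"y":0,"z":0,"jaw":-1},{"rx":0,"ry":0,"rz":0,"x":0,"y":0,"z":0,"jaw":-1},{"rx":0,"ry":0,"rz":0,"x":0,"y":0,"z":0,"jaw":-1}]'
python3 - <<'E'
from h import *
f=grab_frame("side");x,y=np.int32(proj("side",[.527,.0,.05]))
cv2.imwrite("pics/g5.png",cv2.convertScaleAbs(cv2.resize(f[y-40:y+40,x-40:x+40,::-1],(560,560),interpolation=cv2.INTER_CUBIC),alpha=1.5))
E
```

```text
clock: 11.7
tcp_pos: [0.5314, -0.0118, 0.03]
orientation: [3.139, 0.115, 0.0]
contact_force: [-3.9, 0.6, 14.2]
grip_width: -0.0001
gripper_force: 7.2
```

View pics/g5.png

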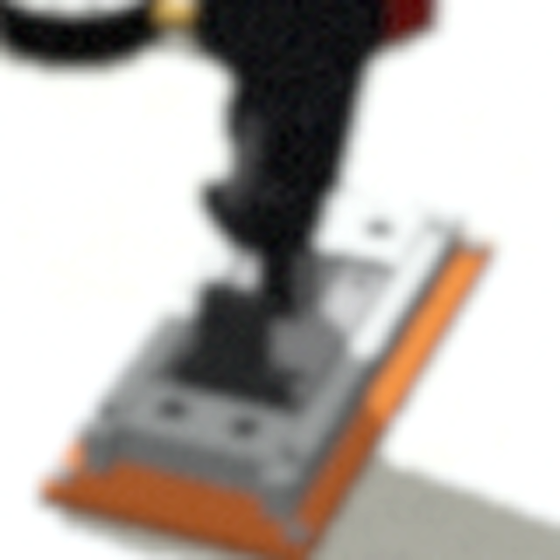

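The packing piece stands upright in the gap at (235,335). The fingers press the plate at (280,300), steady at 14 N with the tip at 30 mm.

```bash
python3 -c "
from bench import r
print(r.hand_in())"
```

```text
the job is handed in; nothing more can be done
None
```

The job is handed in: the slim packing piece stands released in the wide gap (camera check puts it on the gap floor), and the fingers hold the plate down at about 14 N with the fingertips at 30 mm, level with the rails; hand-in gave no verdict.

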